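# Free the tool carrier and hold it level above its dock

## Robot

A 7-joint arm with a two-finger parallel gripper is mounted at the origin on the work surface. World frame = base frame: x ahead of the robot, y to its left, z up, the work surface at z = 0. Lengths are in m, angles in rad, forces in N, time in s.
With the tool pointing down it reaches from about 0.35 to 0.9 m from the base axis. Payload 8.1 kg.
Tool frame: the origin (TCP) lies midway between the tips of the shut fingers; the grasp point (between the pads) lies 19 mm behind it; z points along the fingers, y is the line along which they close (so a half turn about z gives the same grasp; the last joint's range is limited). The gripper opens to 92 mm and grips with 3 to 60 N. Pads are 19 mm wide; open, the fingers measure 130 mm over their backs; the gripper's body (75 mm by 190 mm) begins 47 mm behind the grasp point.
Start: joints at [1.212, 0.434, 0.025, 1.573, -0.012, 1.134, -0.075], TCP at [0.158, -0.605, 0.227] pointing down, gripper open.
Joint ranges: [-2.62, 2.62], [-0.44, 2.09], [-1.27, 1.32], [0.08, 2.57], [-1.32, 4.46], [0.12, 2], [-2.74, 2.74]. Speed limits (rad/s): [2.22, 2.22, 3.01, 3.01, 3.14, 3.14, 3.14].

## Interface

Orientations are given as a rotation vector (axis times angle).
In Python, from cell import readout, get_image, calibration, ticket gives the robot as it stands. The module is installed in compiled form; this text tells all that it offers.
- The arm moves only by the tool move_arm, never from a script. Its argument "series" is a list of rows, each a list of 6 numbers: the shift along the world's x, y, z as a fraction of full scale, then the turn, a rotation vector about the world's x, y, z as a fraction of full scale. A call has 1 to 5 rows; each row is the pose to reach, as a shift and turn from the pose commanded when the call began; what a row does not reach only later rows make up. Full scale, the value 1, is 0.75 m for a shift and 60 degrees for a turn. A row lasts 1/10 s, in which the tool goes at most 50 mm and 8.59 degrees, less where a joint would pass 70% of its speed; a pose out of reach is approached as far as the arm can. A call with a number of a shift or a turn outside -1 to 1 is refused whole. A call with a gripper value outside its range is refused whole. "claw" is the opening, from -1 (shut) to 1 (fully open), so that 0 is half open, set as the call begins (left out, the last holds). The fingers move at their own pace and stop on an object; "squeeze" is the grip in N (left out, the last holds). Time passes only in rows, so rows that repeat a pose let the fingers close. It gives the time, the measured TCP pose, the force, the opening and the grip force at its end, in the units of the state.
- readout.observe(): the state, without advancing time (a new reading comes with each control period).
- get_image(name): name is "scene" or "top" or "wrist"; returns (picture, depth): 400x640x3 uint8, red, green, blue; 400x640 float32, m along the optical axis (not along the pixel's ray), 0 where there is no reading.
- calibration(name): a dict with "fx", "fy", "cx", "cy" (pixels), "view" (4x4, takes a point from world to camera coordinates); the wrist camera has in their place "mount" (4x4, takes a point from camera to tool coordinates, whose origin is the TCP and whose axes are the flange's). Camera axes: x right, y down, z forward; pixel columns grow to the right and rows downward; lengths in m; the calibration is good to about 2 mm. A picture is of the moment at which its call begins: read the wrist's pose just before it. calibration takes no time and is no camera call.
- ticket.sign_off(): hands the job in; it is judged then, once.
The state is a dict: "clock": time; "joints": joint angles; "dq": joint speeds; "joint_efforts": joint torques, N m; "position": TCP position; "ee_rot": TCP orientation; "force": force on the tool from outside, world axes, zero at the start; "ft_torque": the same for the moment, N m; "width": opening from 0.0 (shut) to 1.0 (fully open); "gripper_force": force on a finger pad.
Only numpy, scipy, OpenCV 4.12 (cv2) and the standard library are available. Lean on these libraries where they do the work, as an engineer would, in place of code of your own. Each camera call takes 0.05 s, during which the arm holds its last target. There are 200 camera calls.

## Task

Take the steel retaining bar out of the dock's forks and lay it flat, lengthwise, in the middle of the black rubber mat, without dropping it. Then take the tool carrier by its handle, lift it straight up about 12 cm out of the dock, level all the way and with its three tools still standing in their pockets, and finish while still holding it level and motionless above the dock; do not put it down or let go, and leave the other things on the bench where they are.

Things in the scene. Friction and masses are not known exactly. Their poses are not given: they have to be found in the camera images.
- dock: fixed aluminium dock, plate 150 (x) x 205 (y) x 20 mm; origin: centre of its underside, z up. Posts at y = +-90 mm (44 wide in x, 14 thick) end in forks: the bar rests at 150 mm height between prongs (28 mm gap in x) that reach 166 mm. The carrier stands on the plate between the posts (13 mm play each way) and two 10 mm high rims at its x sides (3 mm play). Yaw up to 0.3 rad, on left or right
- bar: loose steel retaining bar, 0.20 kg: strip 20 (x) x 210 (y) x 8 mm thick with an upright grip tab on its middle, 14 mm thick (x), 40 long (y), from 8 to 44 mm above the underside. Origin: centre of the strip's underside, y along the strip, z up. It lies in the dock's forks, 13 mm above the carrier's handle and parallel to it
- bar_tab (a point): point in the bar's grip tab to grip at, 34 mm above the bar's underside (10 mm below the tab's top); close across the bar's x
- carrier: loose grey plastic tool carrier, 0.3 to 0.5 kg empty: block 120 (x) x 140 (y) x 22 mm with four pockets 30 mm wide, 14 mm deep at x = +-36, y = +-42 mm (three filled), and a handle on top. Origin: centre of its underside, z up; it stands on the dock's plate, 20 mm above the bench, axes along the dock's
- carrier_handle (a point): middle of the carrier's handle, 105 mm above its underside: a flat straight black plastic bar along the carrier's y, 14 mm thick (x), 24 tall (93 to 117 mm above the underside), 132 long, with a post at each end and 71 mm free below; close across x. The load is uneven (centre of mass up to 15 mm off the middle along y): grip firmly, about 40 N
- holder_big: loose dark steel tool holder, 0.20 kg, 27 mm shank, 38 mm flange, 55 mm tall, standing in a pocket of the carrier (top 63 mm above the carrier's underside); origin at the centre of its foot, z up
- holder_mid: loose dark steel tool holder with a thin nose, 0.13 kg, 42 mm tall, flange 38 mm, standing in a pocket of the carrier; origin at the centre of its foot, z up
- plug: loose plain aluminium plug, 0.07 kg, 27 mm across, 48 mm tall, standing in a pocket of the carrier; origin at the centre of its foot, z up
- mat: fixed black rubber mat lying on the bench, 130 (x) x 260 (y) x 3 mm; origin at the centre of its underside, z up; turned up to 0.3 rad, on the half of the bench where the dock is not
- jar: bystander: small capped amber glass jar, 40 mm across, 60 mm tall, standing between the dock side and the mat side
- holder_spare: bystander: a spare tool holder like the big one in the carrier, but standing on the bench, 38 mm across, 55 mm tall; do not mistake it for those in the carrier
- screwdriver: bystander: screwdriver lying on the bench at the left
- wrench: bystander: wrench lying on the bench at the right
- collar: bystander: flat steel shaft collar, 48 mm across, 14 mm high, on the far side
- deburrer: bystander: blue round-ended deburring handle, 18 mm thick, about 110 mm long, lying on the far side
- jaw: bystander: small stepped steel vise jaw, 50 x 30 x 35 mm, on the far side
There are look-alikes about, which are no part of the job. Leave any pink or yellow look-alike of the carrier alone. What is shaped like the holder_mid but red is not meant.

How it is judged:
On the way, in this order (a step that is already met when the one before it is completed fails the run):
1. the bar lies flat and lengthwise in the middle of the mat, let go, while the carrier still stands in the dock (x of bar in the frame of mat between -0.055 and 0.055 m and y of bar in the frame of mat between -0.055 and 0.055 m and angle between the y axis of bar and the y axis of mat, either way round below 0.35 rad and height (world z) of bar below 0.01 m and angle between bar's own z axis and vertical below 0.12 rad and linear speed of bar below 0.03 m/s and contact force between the fingers and bar below 0.05 N and z of carrier in the frame of dock below 0.025 m and horizontal distance between carrier and dock below 0.03 m), for 0.2 s.
2. the carrier is held level in the air above the dock with its three tools (z of carrier in the frame of dock above 0.1 m and horizontal distance between carrier and dock below 0.06 m and angle between carrier's own z axis and vertical below 0.09 rad and linear speed of carrier below 0.03 m/s and angular speed of carrier below 0.15 rad/s and contact force between the fingers and carrier above 1 N and contact force between carrier and dock below 0.05 N and contact force between carrier and bar below 0.05 N and z of holder_big in the frame of carrier between 0 and 0.018 m and x of holder_big in the frame of carrier between -0.05 and 0.05 m and y of holder_big in the frame of carrier between -0.056 and 0.056 m and angle between each of holder_big, holder_mid, plug's own z axis and vertical below 0.25 rad and z of holder_mid in the frame of carrier between 0 and 0.018 m and x of holder_mid in the frame of carrier between -0.05 and 0.05 m and y of holder_mid in the frame of carrier between -0.056 and 0.056 m and z of plug in the frame of carrier between 0 and 0.018 m and x of plug in the frame of carrier between -0.05 and 0.05 m and y of plug in the frame of carrier between -0.056 and 0.056 m), for 0.3 s.
At the end, for the whole second after the job is handed in: Carrier held by the fingers alone, still (30 mm/s), underside 80 mm or more above the dock's plate, within 60 mm of the dock's centre, tilt under 0.09 rad, three tools in its pockets; bar flat on the mat, centre within 55 mm of the mat's in x and y, lengthwise to 0.35 rad (all of step 2 and x of bar in the frame of mat between -0.055 and 0.055 m and y of bar in the frame of mat between -0.055 and 0.055 m and angle between the y axis of bar and the y axis of mat, either way round below 0.35 rad and height (world z) of bar below 0.01 m and angle between bar's own z axis and vertical below 0.12 rad and linear speed of bar below 0.03 m/s); the arm keeps its last pose, push and grip.
It fails at once if a bystander was moved more than 25 mm (distance of any of jar, holder_spare, screwdriver, wrench, collar, deburrer, jaw from where it was at the start of the episode above 0.025 m).
It fails at once if the bar was dropped from more than 30 mm (height (world z) of bar above 0.03 m and contact force between bar and anything else below 0.01 N).
It fails at once if the carrier tilted more than 0.25 rad (angle between carrier's own z axis and vertical above 0.25 rad).
It also fails if it takes over 58 s, if anything falls off the work surface, if the arm or the gripper's body presses on something with over 40 N, if the wrist force passes 120 N, or if a joint passes its speed limit or range.

## Working session

There is one attempt and no reset: what is moved stays moved. The work goes in short steps, Python scripts to look and compute and a tool call to move; the robot and the scene stay as the last step left them, time stands still between calls to the robot, and variables do not carry over. Pictures are saved under pics/ and viewed, at most 10 in all, crops included, and the job is handed in when it is done.

Besides the shell and the picture viewer there is one more tool, called after "Request:" in YAML: its name, and indented under it one key for each argument. move_arm: Moves the arm, as the interface text tells. Shift numbers are shares of 0.75 m and turn numbers shares of 60 degrees, none past 1 either way. Its arguments: {"type":"object","properties":{"series":{"type":"array"},"claw":{"type":"number"},"squeeze":{"type":"number"}},"required":["series"]}

```bash
mkdir -p pics; cat > h.py <<'E'
import numpy as np,cv2
from cell import readout,get_image,calibration,ticket
from scipy.spatial.transform import Rotation as R
def cam(name):
    s=readout.observe();im,d=get_image(name);c=calibration(name)
    if 'view' in c: T=np.linalg.inv(np.array(c['view']))
    else:
        W=np.eye(4);W[:3,:3]=R.from_rotvec(s['ee_rot']).as_matrix();W[:3,3]=s['position'];T=W@np.array(c['mount'])
    return im,d,c,T
def pts(d,c,T):
    v,u=np.indices(d.shape);P=np.stack([(u-c['cx'])/c['fx']*d,(v-c['cy'])/c['fy']*d,d],-1)
    P=P@T[:3,:3].T+T[:3,3];P[d<=0]=np.nan;return P
def save(n,im): cv2.imwrite('pics/'+n+'.png',cv2.cvtColor(im,cv2.COLOR_RGB2BGR))
E
python3 - <<'E'
from h import *
s=readout.observe();print({k:np.round(v,3) for k,v in s.items()})
for n in('top','scene'):
    im,d,c,T=cam(n);save(n+'0',im);np.savez(n+'0.npz',im=im,P=pts(d,c,T));print(n,T.round(3),c['fx'])
E
```

```text
{'clock': np.float64(0.0), 'joints': array([ 1.212,  0.435,  0.025,  1.574, -0.012,  1.134, -0.075]), 'dq': array([-0.001, -0.   ,  0.001,  0.001, -0.003,  0.001,  0.   ]), 'joint_efforts': array([ 0.0000e+00, -6.6787e+01,  9.8500e-01, -3.1447e+01, -6.1000e-02,
        4.3000e-02,  0.0000e+00]), 'position': array([ 0.158, -0.604,  0.226]), 'ee_rot': array([-3.114e+00, -4.000e-01,  1.000e-03]), 'force': array([-0.273,  0.082, -0.233]), 'ft_torque': array([0.015, 0.016, 0.033]), 'gripper_force': np.float64(0.0), 'width': np.float64(1.002)}
top [[-0.008 -0.997  0.082  0.4  ]
 [-1.     0.008  0.003  0.066]
 [-0.003 -0.082 -0.997  2.066]
 [ 0.     0.     0.     1.   ]] 504.6235228508661
scene [[-0.59   0.587 -0.554  1.26 ]
 [ 0.807  0.419 -0.416  0.607]
 [-0.012 -0.693 -0.721  1.053]
 [ 0.     0.     0.     1.   ]] 418.01287757332585
```

View pics/top0.png

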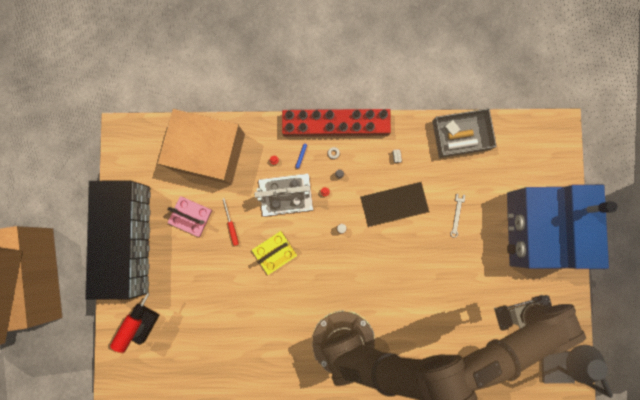

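View pics/scene0.png

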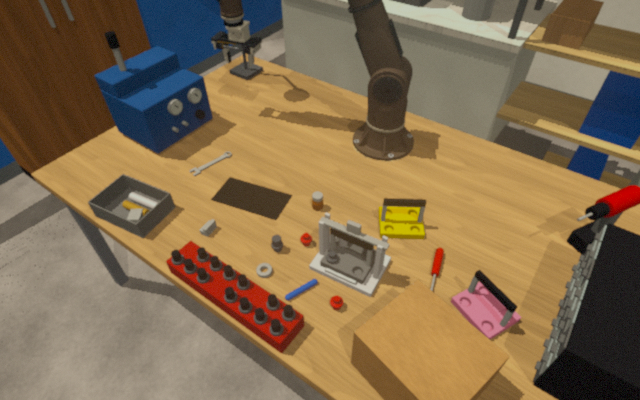

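The top view shows three carrier-shaped things: grey in the aluminium dock at (285,195), pink at (189,215) and yellow at (273,253). The grey one fits, because it stands in the dock under the steel bar. The mat is at (395,204). Next I measure both and crop the dock.

```bash
python3 - <<'E'
from h import *
z=np.load('top0.npz');im=z['im'];P=z['P']
def rect(m,name):
    q=P[m];r=cv2.minAreaRect(q[:,:2].astype(np.float32));b=cv2.boxPoints(r)
    e=b-np.roll(b,1,0);l=np.linalg.norm(e,axis=1);e=e[np.argmax(l)];e=e*np.sign(e[1])
    print(name,len(q),'c',np.round(r[0],3),'size',np.round(r[1],3),'zmed',np.nanmedian(q[:,2]).round(3),'yaw of long axis vs y',np.arctan2(-e[0],e[1]).round(3))
g=im.max(2).astype(int)
v,u=np.indices(g.shape)
roi=(u>350)&(u<440)&(v>175)&(v<235)
m=roi&(g<60);n,l,st,_=cv2.connectedComponentsWithStats(m.astype(np.uint8));rect(l==1+np.argmax(st[1:,4]),'mat')
roi=(u>245)&(u<318)&(v>165)&(v<222)
for lo,hi in((.14,.165),(.145,.2),(.172,.21),(.008,.03)):
    m=roi&(P[...,2]>lo)&(P[...,2]<hi); rect(m,(lo,hi))
c=cv2.resize(im[160:260,235:365],None,fx=6,fy=6,interpolation=cv2.INTER_CUBIC);save('crop',c[:600,:780])
E
```

```text
Traceback (most recent call last):
ValueError: attempt to get argmax of an empty sequence
```

```bash
python3 - <<'E'
from h import *
z=np.load('top0.npz');im=z['im'];P=z['P']
def rect(m,name):
    m=m&np.isfinite(P[...,2]);q=P[m]
    if len(q)<5: print(name,len(q));return
    r=cv2.minAreaRect(q[:,:2].astype(np.float32));b=cv2.boxPoints(r)
    e=b-np.roll(b,1,0);l=np.linalg.norm(e,axis=1);e=e[np.argmax(l)];e=e*np.sign(e[1])
    print(name,len(q),'c',np.round(r[0],3),'size',np.round(r[1],3),'zmed',np.nanmedian(q[:,2]).round(3),'yaw of long axis vs y',np.arctan2(-e[0],e[1]).round(3))
g=im.max(2).astype(int)
print(im[204,395],P[204,395],P[190,285])
v,u=np.indices(g.shape)
roi=(u>350)&(u<440)&(v>175)&(v<235)
m=roi&(g<95);n,l,st,_=cv2.connectedComponentsWithStats(m.astype(np.uint8));rect(l==1+np.argmax(st[1:,4]),'mat')
roi=(u>245)&(u<318)&(v>165)&(v<222)
for lo,hi in((.14,.172),(.145,.24),(.18,.24),(.012,.03)):
    m=roi&(P[...,2]>lo)&(P[...,2]<hi); rect(m,(lo,hi))
c=cv2.resize(im[160:260,235:365],None,fx=6,fy=6,interpolation=cv2.INTER_CUBIC);save('crop',c[:600,:780])
E
```

```text
[76 63 41] [ 5.57017113e-01 -2.22019310e-01  4.52309689e-04] [0.59709266 0.21335009 0.20324022]
mat 1797 c [ 0.557 -0.218] size [0.122 0.253] zmed 0.004 yaw of long axis vs y 0.237
(0.14, 0.172) 305 c [0.597 0.228] size [0.044 0.208] zmed 0.159 yaw of long axis vs y 0.122
(0.145, 0.24) 347 c [0.597 0.228] size [0.044 0.208] zmed 0.161 yaw of long axis vs y 0.122
(0.18, 0.24) 44 c [0.605 0.195] size [0.017 0.108] zmed 0.195 yaw of long axis vs y 0.216
(0.012, 0.03) 610 c [0.603 0.239] size [0.283 0.226] zmed 0.021 yaw of long axis vs y -0.007
```

View pics/crop.png

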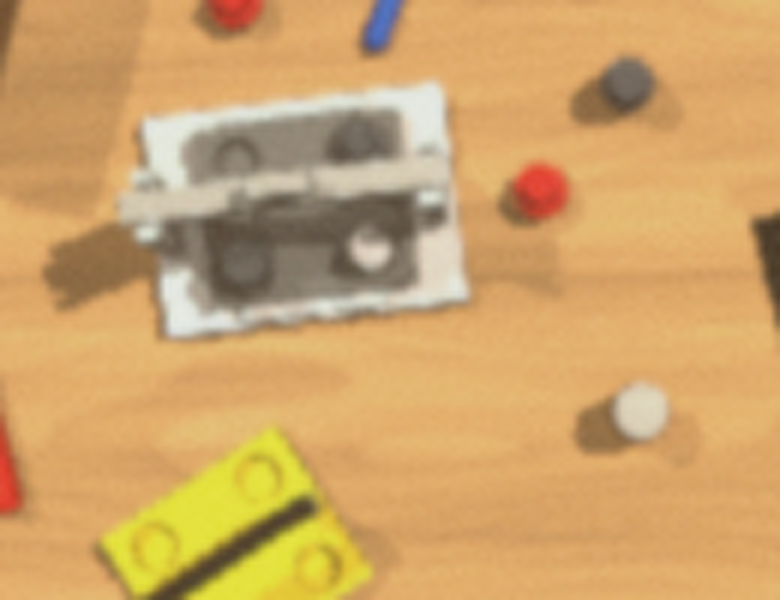

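The crop confirms it: a grey carrier with a black handle, two dark holders and a plug, under the steel bar in the dock. Bar yaw is about 0.12 and mat yaw about 0.24. I'll move above the dock.

Request:
move_arm:
  series:
    - [0.16, 0.2, 0.2, 0, 0, 0.667]
    - [0.16, 0.2, 0.2, 0, 0, 0.667]
    - [0.16, 0.2, 0.2, 0, 0, 0.667]
    - [0.16, 0.2, 0.2, 0, 0, 0.667]
    - [0.16, 0.2, 0.2, 0, 0, 0.667]
  claw: 1

```text
clock: 0.6
position: [0.2793, -0.4528, 0.3782]
ee_rot: [2.785, 1.452, 0.0]
force: [1.4, -0.6, 0.3]
width: 0.995
gripper_force: 0.0
```

Request:
move_arm:
  series:
    - [0.12, 0.293, 0.04, 0, 0, 0.7]
    - [0.12, 0.293, 0.04, 0, 0, 0.7]
    - [0.12, 0.293, 0.04, 0, 0, 0.7]
    - [0.12, 0.293, 0.04, 0, 0, 0.7]
    - [0.12, 0.293, 0.04, 0, 0, 0.7]

```text
clock: 1.1
position: [0.3687, -0.2319, 0.4071]
ee_rot: [2.079, 2.355, 0.0]
force: [0.8, -0.5, -0.9]
width: 1.004
gripper_force: 0.0
```

Request:
move_arm:
  series:
    - [0.14, 0.3, 0, 0, 0, 0]
    - [0.14, 0.3, 0, 0, 0, 0]
    - [0.14, 0.3, 0, 0, 0, 0]
    - [0.14, 0.3, 0, 0, 0, 0]
    - [0.14, 0.3, 0, 0, 0, 0]

```text
clock: 1.6
position: [0.4733, -0.008, 0.4067]
ee_rot: [2.089, 2.346, -0.0]
force: [0.5, -1.3, 0.5]
width: 1.002
gripper_force: 0.0
```

Request:
move_arm:
  series:
    - [0.14, 0.3, 0, 0, 0, 0]
    - [0.14, 0.3, 0, 0, 0, 0]
    - [0.14, 0.3, 0, 0, 0, 0]
    - [0.14, 0.3, 0, 0, 0, 0]
    - [0.14, 0.3, 0, 0, 0, 0]

```text
clock: 2.1
position: [0.5788, 0.2168, 0.4061]
ee_rot: [-2.089, -2.346, 0.001]
force: [0.9, -0.8, -0.2]
width: 1.005
gripper_force: 0.0
```

```bash
python3 - <<'E'
from h import *
im,d,c,T=cam('wrist');save('w1',im);P=pts(d,c,T);np.savez('w1.npz',im=im,P=P,T=T)
print(T.round(3),c['fx'])
def rect(m,name):
    m=m&np.isfinite(P[...,2]);m=cv2.morphologyEx(m.astype(np.uint8),cv2.MORPH_OPEN,np.ones((3,3)))
    n,l,st,ce=cv2.connectedComponentsWithStats(m)
    for i in range(1,n):
        if st[i,4]<80: continue
        q=P[l==i];r=cv2.minAreaRect(q[:,:2].astype(np.float32));b=cv2.boxPoints(r)
        e=b-np.roll(b,1,0);L=np.linalg.norm(e,axis=1);e=e[np.argmax(L)];e=e*np.sign(e[1])
        print(name,st[i,4],ce[i].round(),'c',np.round(r[0],4),'size',np.round(r[1],3),'zmed',np.median(q[:,2]).round(4),'yaw',np.arctan2(-e[0],e[1]).round(3))
Z=P[...,2]
rect((Z>.185)&(Z<.205),'tab');rect((Z>.148)&(Z<.205),'bar+prongs');rect((Z>.151)&(Z<.1615),'strip');rect((Z>.123)&(Z<.144),'handle')
E
```

```text
[[ 0.993  0.109  0.035  0.57 ]
 [ 0.115 -0.944 -0.308  0.301]
 [-0.001  0.31  -0.951  0.566]
 [ 0.     0.     0.     1.   ]] 291.35535046952833
tab 341 [330. 158.] c [0.5973 0.2318] size [0.013 0.04 ] zmed 0.1955 yaw 0.127
bar+prongs 3974 [522.  17.] c [0.7883 0.4166] size [0.16  0.049] zmed 0.1713 yaw -1.492
bar+prongs 2571 [329. 147.] c [0.597  0.2314] size [0.044 0.209] zmed 0.16 yaw 0.113
strip 445 [493.  24.] c [0.7816 0.4155] size [0.002 0.149] zmed 0.1563 yaw 1.321
strip 1036 [329. 106.] c [0.5894 0.2928] size [0.025 0.086] zmed 0.1596 yaw 0.137
strip 653 [328. 200.] c [0.6077 0.1656] size [0.027 0.077] zmed 0.1596 yaw 0.077
handle 852 [476.  25.] c [0.7706 0.4183] size [0.002 0.172] zmed 0.1333 yaw 1.32
handle 128 [  2. 255.] c [ 0.0702 -0.0084] size [0.058 0.008] zmed 0.1278 yaw -0.12
```

View pics/w1.png

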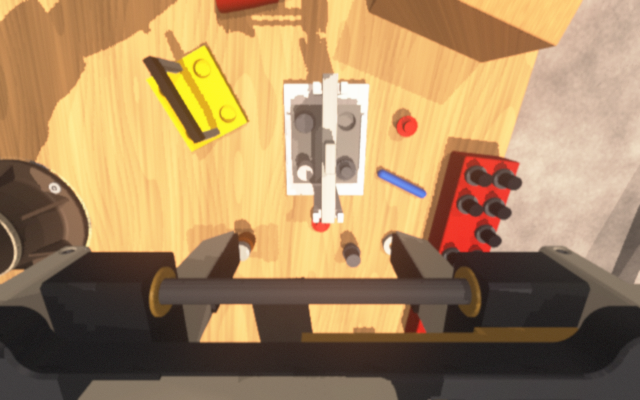

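The wrist view shows the bar's tab at (330,158), which gives (0.597, 0.231), top 0.1955, 13x40 mm and yaw about 0.12. These match the given sizes. I'll descend and grip.

Request:
move_arm:
  series:
    - [0.0244, 0.0193, -0.04, 0, 0, 0]
    - [0.0244, 0.0193, -0.1, 0, 0, 0]
    - [0.0244, 0.0193, -0.16, 0, 0, 0]
    - [0.0244, 0.0193, -0.21, 0, 0, 0]
    - [0.0244, 0.0193, -0.24, 0, 0, 0]

```text
clock: 2.65
position: [0.595, 0.2282, 0.2228]
ee_rot: [-2.087, -2.346, 0.007]
force: [-0.1, -0.4, -0.4]
width: 1.001
gripper_force: 0.0
```

Request:
move_arm:
  series:
    - [0, 0, -0.03, 0, 0, 0]
    - [0, 0, -0.06, 0, 0, 0]
    - [0, 0, -0.081, 0, 0, 0]
    - [0, 0, -0.081, 0, 0, 0]
    - [0, 0, -0.081, 0, 0, 0]

```text
clock: 3.15
position: [0.5965, 0.2297, 0.1664]
ee_rot: [-2.088, -2.347, -0.0]
force: [-0.1, -0.3, 0.5]
width: 1.004
gripper_force: 0.0
```

Request:
move_arm:
  series:
    - [0, 0, 0, 0, 0, 0]
    - [0, 0, 0, 0, 0, 0]
    - [0, 0, 0, 0, 0, 0]
    - [0, 0, 0, 0, 0, 0]
    - [0, 0, 0, 0, 0, 0]
  claw: -1
  squeeze: 40

```text
clock: 3.65
position: [0.5965, 0.2296, 0.1662]
ee_rot: [2.088, 2.347, 0.0]
force: [0.1, -0.2, -0.8]
width: 0.615
gripper_force: 0.0
```

Request:
move_arm:
  series:
    - [0, 0, 0, 0, 0, 0]
    - [0, 0, 0, 0, 0, 0]
    - [0, 0, 0, 0, 0, 0]

```text
clock: 3.95
position: [0.5964, 0.2295, 0.166]
ee_rot: [2.088, 2.347, -0.0]
force: [0.1, 0.2, -0.1]
width: 0.352
gripper_force: 0.0
```

Request:
move_arm:
  series:
    - [0, 0, 0, 0, 0, 0]
    - [0, 0, 0, 0, 0, 0]
    - [0, 0, 0, 0, 0, 0]
    - [0, 0, 0, 0, 0, 0]
    - [0, 0, 0, 0, 0, 0]

```text
clock: 4.45
position: [0.5964, 0.2295, 0.1659]
ee_rot: [2.088, 2.347, 0.0]
force: [0.0, 0.1, -0.7]
width: 0.15
gripper_force: 40.0
```

Request:
move_arm:
  series:
    - [0, 0, 0.02, 0, 0, 0]
    - [0, 0, 0.05, 0, 0, 0]
    - [0, 0, 0.08, 0, 0, 0]
    - [0, 0, 0.11, 0, 0, 0]
    - [0, 0, 0.14, 0, 0, 0]

```text
clock: 4.95
position: [0.5961, 0.2296, 0.2729]
ee_rot: [-2.088, -2.347, -0.001]
force: [-0.0, 0.1, -1.9]
width: 0.149
gripper_force: 40.0
```

Request:
move_arm:
  series:
    - [0, -0.03, 0.02, 0, 0, 0]
    - [-0.005, -0.07, 0.02, 0, 0, 0]
    - [-0.01, -0.12, 0.02, 0, 0, 0.03]
    - [-0.015, -0.17, 0.02, 0, 0, 0.06]
    - [-0.02, -0.22, 0.02, 0, 0, 0.112]

```text
clock: 5.45
position: [0.5809, 0.0634, 0.287]
ee_rot: [1.944, 2.467, 0.0]
force: [-0.6, -0.4, -1.6]
width: 0.147
gripper_force: 40.0
```

Request:
move_arm:
  series:
    - [-0.01, -0.05, 0, 0, 0, 0]
    - [-0.02, -0.1, 0, 0, 0, 0]
    - [-0.025, -0.15, 0, 0, 0, 0]
    - [-0.03, -0.2, 0, 0, 0, 0]
    - [-0.03, -0.25, 0, 0, 0, 0]

```text
clock: 5.95
position: [0.5582, -0.1242, 0.2872]
ee_rot: [1.946, 2.465, -0.0]
force: [0.8, -0.7, -1.5]
width: 0.151
gripper_force: 40.0
```

Request:
move_arm:
  series:
    - [0, -0.04, 0, 0, 0, 0]
    - [0, -0.08, 0, 0, 0, 0]
    - [0, -0.11, 0, 0, 0, 0]
    - [0, -0.127, 0, 0, 0, 0]
    - [0, -0.127, 0, 0, 0, 0]

```text
clock: 6.45
position: [0.5586, -0.22, 0.2863]
ee_rot: [1.951, 2.462, -0.001]
force: [-0.8, 0.7, -1.6]
width: 0.149
gripper_force: 40.0
```

```bash
python3 - <<'E'
from h import *
s=readout.observe();print({k:np.round(s[k],3) for k in('clock','position','ee_rot','width','gripper_force')})
im,d,c,T=cam('wrist');save('w2',im);P=pts(d,c,T);np.savez('w2.npz',im=im,P=P)
Z=P[...,2];g=im.max(2)
for n,m in(('mat',(g<95)&(Z<.012)),('strip',(Z>.2)&(P[...,0]>.45)&(P[...,0]<.68)&(abs(P[...,1]+.22)<.15)&(Z<.35))):
    m=cv2.morphologyEx((m&np.isfinite(Z)).astype(np.uint8),cv2.MORPH_OPEN,np.ones((3,3)))
    k,l,st,ce=cv2.connectedComponentsWithStats(m)
    for i in range(1,k):
        if st[i,4]<150: continue
        q=P[l==i];r=cv2.minAreaRect(q[:,:2].astype(np.float32))
        print(n,st[i],np.round(r[0],3),np.round(r[1],3),round(r[2]),np.percentile(q[:,2],[5,50,95]).round(3))
E
```

```text
{'clock': np.float64(6.45), 'position': array([ 0.559, -0.22 ,  0.286]), 'ee_rot': array([ 1.951e+00,  2.462e+00, -1.000e-03]), 'width': np.float64(0.149), 'gripper_force': np.float64(39.997)}
mat [ 269   64   30  168 3771] [ 0.513 -0.225] [0.037 0.255] 13 [0.003 0.005 0.006]
mat [ 332   65   21  167 2849] [ 0.6   -0.206] [0.032 0.254] 14 [0.003 0.005 0.006]
strip [ 269   55   92  224 9119] [ 0.553 -0.168] [0.047 0.111] 5 [0.279 0.281 0.319]
strip [292 305  46  28 992] [ 0.566 -0.252] [0.02  0.078] 13 [0.279 0.28  0.344]
```

View pics/w2.png

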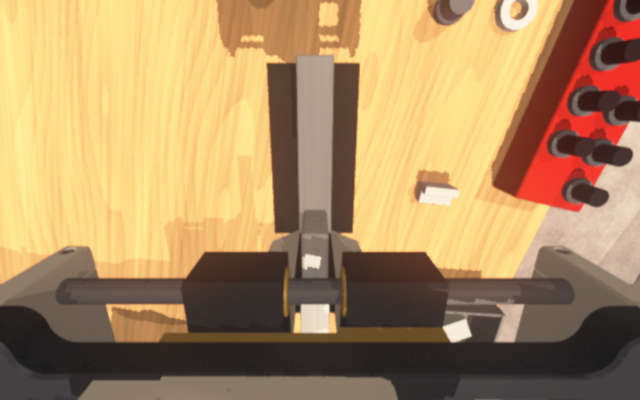

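The bar (320,140) hangs level and lengthwise over the middle of the mat (313,148). I'll lower it.

Request:
move_arm:
  series:
    - [0, 0, -0.04, 0, 0, 0]
    - [0, 0, -0.1, 0, 0, 0]
    - [0, 0, -0.16, 0, 0, 0]
    - [0, 0, -0.21, 0, 0, 0]
    - [0, 0, -0.25, 0, 0, 0]

```text
clock: 7.0
position: [0.5584, -0.2156, 0.0968]
ee_rot: [-1.943, -2.466, -0.001]
force: [-0.4, -0.2, -1.3]
width: 0.15
gripper_force: 40.0
```

Request:
move_arm:
  series:
    - [0, 0, -0.03, 0, 0, 0]
    - [0, 0, -0.06, 0, 0, 0]
    - [0, 0, -0.08, 0, 0, 0]
    - [0, 0, -0.095, 0, 0, 0]
    - [0, 0, -0.1, 0, 0, 0]

```text
clock: 7.5
position: [0.5588, -0.2173, 0.0229]
ee_rot: [-1.946, -2.466, -0.0]
force: [0.4, 1.2, -1.9]
width: 0.151
gripper_force: 40.0
```

Request:
move_arm:
  series:
    - [0, 0, -0.002, 0, 0, 0]
    - [0, 0, -0.004, 0, 0, 0]
    - [0, 0, -0.004, 0, 0, 0]

```text
clock: 7.8
position: [0.5593, -0.2183, 0.0211]
ee_rot: [1.947, 2.464, 0.001]
force: [-0.6, 0.2, -1.4]
width: 0.155
gripper_force: 40.0
```

Request:
move_arm:
  series:
    - [0, 0, -0.0015, 0, 0, 0]
    - [0, 0, -0.003, 0, 0, 0]
    - [0, 0, -0.003, 0, 0, 0]

```text
clock: 8.1
position: [0.5592, -0.2184, 0.0189]
ee_rot: [1.947, 2.465, -0.0]
force: [-0.3, 0.3, 3.6]
width: 0.151
gripper_force: 40.0
```

It's seated (the force turned upward), so I release it.

Request:
move_arm:
  series:
    - [0, 0, 0, 0, 0, 0]
    - [0, 0, 0, 0, 0, 0]
    - [0, 0, 0, 0, 0, 0]
    - [0, 0, 0, 0, 0, 0]
    - [0, 0, 0, 0, 0, 0]
  claw: 0.2

```text
clock: 8.6
position: [0.5589, -0.2182, 0.0182]
ee_rot: [-1.947, -2.465, -0.0]
force: [0.1, 0.2, 0.0]
width: 0.535
gripper_force: 0.0
```

Request:
move_arm:
  series:
    - [0, 0, 0.01, 0, 0, 0]
    - [0, 0, 0.04, 0, 0, 0]
    - [0, 0, 0.09, 0, 0, 0]
    - [0, 0, 0.15, 0, 0, 0]
    - [0, 0, 0.2, 0, 0, 0]

```text
clock: 9.1
position: [0.5592, -0.2179, 0.171]
ee_rot: [1.946, 2.465, 0.001]
force: [0.1, -0.4, 0.2]
width: 0.6
gripper_force: 0.0
```

Request:
move_arm:
  series:
    - [0, 0, 0.06, 0, 0, 0]
    - [0, 0, 0.12, 0, 0, 0]
    - [0, 0, 0.18, 0, 0, 0]
    - [0, 0, 0.24, 0, 0, 0]
    - [0, 0, 0.3, 0, 0, 0]

```text
clock: 9.6
position: [0.5583, -0.2178, 0.396]
ee_rot: [1.946, 2.465, 0.001]
force: [1.1, 0.2, 0.2]
width: 0.6
gripper_force: 0.0
```

```bash
python3 - <<'E'
from h import *
im,d,c,T=cam('wrist');P=pts(d,c,T);save('w3',im)
Z=P[...,2];g=im.max(2)
near=(abs(P[...,0]-.557)<.12)&(abs(P[...,1]+.218)<.18)
for n,m in(('mat',(g<95)&(Z<.012)&near),('bar',(g>95)&near&(Z>.007)&(Z<.06)),('tab',near&(Z>.04)&(Z<.06))):
    m=cv2.morphologyEx((m&np.isfinite(Z)).astype(np.uint8),cv2.MORPH_OPEN,np.ones((3,3)))
    k,l,st,ce=cv2.connectedComponentsWithStats(m)
    for i in range(1,k):
        if st[i,4]<150: continue
        q=P[l==i];r=cv2.minAreaRect(q[:,:2].astype(np.float32))
        print(n,st[i],np.round(r[0],3),np.round(r[1],3),round(r[2]),np.percentile(q[:,2],[5,50,95]).round(3))
E
```

```text
mat [295 116  14  51 471] [ 0.533 -0.213] [0.024 0.093] 13 [0.003 0.005 0.007]
mat [322 118  12  49 351] [ 0.581 -0.203] [0.021 0.09 ] 12 [0.003 0.005 0.006]
bar [ 310   88   11  113 1191] [ 0.56  -0.216] [0.019 0.208] 13 [0.011 0.013 0.049]
tab [311 139   8  23 183] [ 0.558 -0.216] [0.012 0.039] 13 [0.047 0.049 0.05 ]
```

View pics/w3.png

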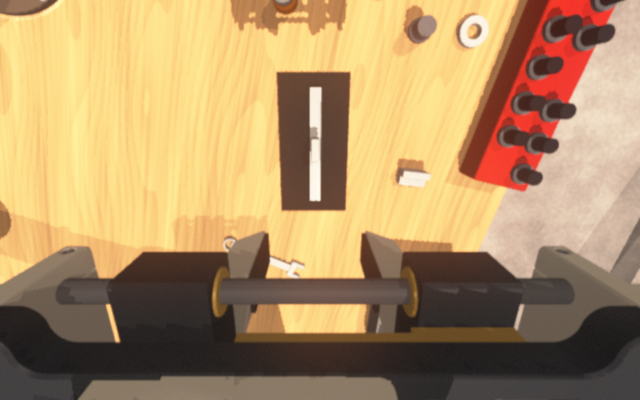

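The bar lies flat and centred on the mat at (315,143). Back to the dock.

Request:
move_arm:
  series:
    - [0.0257, 0.06, 0, 0, 0, -0.112]
    - [0.0257, 0.12, 0, 0, 0, -0.112]
    - [0.0257, 0.18, 0, 0, 0, -0.112]
    - [0.0257, 0.24, 0, 0, 0, -0.112]
    - [0.0257, 0.298, 0, 0, 0, -0.112]

```text
clock: 10.15
position: [0.5776, 0.0074, 0.3939]
ee_rot: [2.087, 2.347, 0.001]
force: [0.4, 0.5, -0.4]
width: 0.601
gripper_force: 0.0
```

Request:
move_arm:
  series:
    - [0.0257, 0.06, 0, 0, 0, 0]
    - [0.0257, 0.12, 0, 0, 0, 0]
    - [0.0257, 0.18, 0, 0, 0, 0]
    - [0.0257, 0.24, 0, 0, 0, 0]
    - [0.0257, 0.298, 0, 0, 0, 0]

```text
clock: 10.65
position: [0.5969, 0.2308, 0.3938]
ee_rot: [2.088, 2.347, 0.001]
force: [0.7, -0.4, -0.8]
width: 0.597
gripper_force: 0.0
```

Request:
move_arm:
  series:
    - [0, 0, 0, 0, 0, 0]
    - [0, 0, 0, 0, 0, 0]

```text
clock: 10.85
position: [0.5967, 0.2302, 0.3934]
ee_rot: [-2.084, -2.35, -0.0]
force: [0.2, -1.5, 0.9]
width: 0.597
gripper_force: 0.0
```

```bash
python3 - <<'E'
from h import *
im,d,c,T=cam('wrist');P=pts(d,c,T);save('w4',im);np.savez('w4.npz',im=im,P=P)
Z=P[...,2]
near=(abs(P[...,0]-.597)<.12)&(abs(P[...,1]-.23)<.15)
for n,lo,hi in(('handle',.125,.147),('prongs',.155,.18),('block',.035,.055),('tools',.058,.11)):
    m=near&(Z>lo)&(Z<hi)
    m=cv2.morphologyEx(m.astype(np.uint8),cv2.MORPH_OPEN,np.ones((2,2)))
    k,l,st,ce=cv2.connectedComponentsWithStats(m)
    for i in range(1,k):
        if st[i,4]<15: continue
        q=P[l==i];r=cv2.minAreaRect(q[:,:2].astype(np.float32));vx,vy,_,_=cv2.fitLine(q[:,:2].astype(np.float32),cv2.DIST_L2,0,.01,.01).ravel()
        print(n,st[i],np.round(r[0],4),np.round(r[1],3),'yaw',np.arctan(-vx/vy).round(3),np.percentile(q[:,2],[5,50,95]).round(3))
E
```

```text
handle [311 118  10  90 828] [0.6001 0.219 ] [0.014 0.147] yaw nan [nan nan nan]
handle [301 215  29   5 140] [0.6262 0.128 ] [0.032 0.079] yaw nan [nan nan nan]
prongs [299  93   7  11  74] [0.567  0.3145] [0.015 0.014] yaw -0.284 [0.023 0.167 0.169]
prongs [327  93   7  12  83] [0.6102 0.3201] [0.016 0.018] yaw nan [nan nan nan]
prongs [300 222   6  13  70] [0.5923 0.0966] [0.008 0.097] yaw 0.067 [0.029 0.167 0.169]
prongs [325 222   6  13  75] [0.6363 0.1016] [0.012 0.097] yaw 0.262 [0.    0.167 0.169]
block [ 280  113   71   80 3473] [0.5995 0.2214] [0.123 0.148] yaw nan [nan nan nan]
block [304 197   7   4  25] [0.5963 0.1591] [0.034 0.009] yaw -0.148 [0.043 0.054 0.138]
block [320 197   8   4  28] [0.626  0.1457] [0.007 0.018] yaw nan [nan nan nan]
tools [311 116   9   2  18] [0.5909 0.2922] [0.002 0.013] yaw -1.542 [0.091 0.111 0.129]
tools [284 121  19  21 304] [0.5589 0.2617] [0.022 0.034] yaw nan [nan nan nan]
tools [286 173  17  17 227] [0.5676 0.1756] [0.025 0.037] yaw 0.126 [0.044 0.077 0.079]
tools [330 175  12  13 127] [0.6397 0.1867] [0.019 0.026] yaw 0.49 [0.056 0.072 0.073]
tools [303 201  26  11 194] [0.618  0.1395] [0.029 0.07 ] yaw nan [nan nan nan]
```

View pics/w4.png

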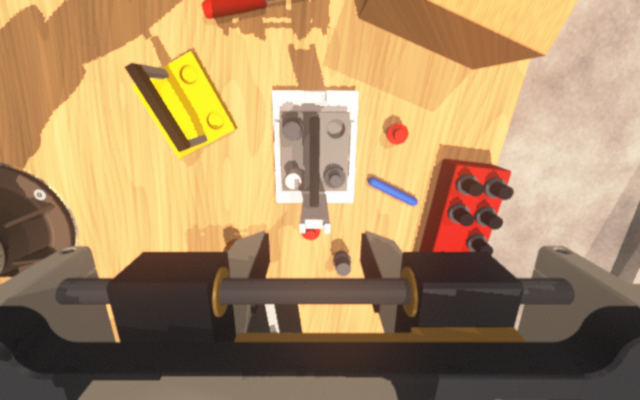

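The wrist view shows the grey carrier upright in the dock, handle (315,160), with the holders and plug in their pockets. I'll refine the handle from strictly valid points.

```bash
python3 - <<'E'
import numpy as np,cv2
P=np.load('w4.npz')['P'];q=P[np.isfinite(P[...,2])]
h=q[(abs(q[:,2]-.137)<.006)&(abs(q[:,0]-.597)<.05)&(abs(q[:,1]-.23)<.12)]
r=cv2.minAreaRect(h[:,:2].astype(np.float32));print(len(h),r)
vx,vy,x0,y0=cv2.fitLine(h[:,:2].astype(np.float32),cv2.DIST_HUBER,0,.001,.01).ravel();print('yaw',np.arctan(-vx/vy),x0,y0,np.median(h[:,2]))
E
```

```text
904 ((0.5969680547714233, 0.21842707693576813), (0.043073054403066635, 0.1470973789691925), 7.33888053894043)
yaw 0.11309072 0.59724396 0.22295164 0.1386721062394237
```

Handle yaw is 0.113, top 0.1385 (expected 0.137). The pockets put the carrier's centre near (0.598, 0.2225). Descending to grip.

Request:
move_arm:
  series:
    - [0.001, -0.01, -0.05, 0, 0, 0]
    - [0.001, -0.01, -0.1, 0, 0, 0]
    - [0.001, -0.01, -0.16, 0, 0, 0]
    - [0.001, -0.01, -0.21, 0, 0, 0]
    - [0.001, -0.01, -0.25, 0, 0, 0]

```text
clock: 11.4
position: [0.5983, 0.2181, 0.2037]
ee_rot: [2.092, 2.343, -0.003]
force: [0.0, 0.0, 0.1]
width: 0.597
gripper_force: 0.0
```

Request:
move_arm:
  series:
    - [0, 0, -0.04, 0, 0, 0]
    - [0, 0, -0.08, 0, 0, 0]
    - [0, 0, -0.11, 0, 0, 0]
    - [0, 0, -0.132, 0, 0, 0]
    - [0, 0, -0.132, 0, 0, 0]

```text
clock: 11.9
position: [0.5977, 0.2189, 0.1048]
ee_rot: [-2.09, -2.344, 0.005]
force: [-0.8, -0.7, -0.1]
width: 0.601
gripper_force: 0.0
```

Request:
move_arm:
  series:
    - [0, 0, 0, 0, 0, 0]
    - [0, 0, 0, 0, 0, 0]
    - [0, 0, 0, 0, 0, 0]
    - [0, 0, 0, 0, 0, 0]
    - [0, 0, 0, 0, 0, 0]
  claw: -1
  squeeze: 50

```text
clock: 12.4
position: [0.5984, 0.2214, 0.1072]
ee_rot: [2.088, 2.347, 0.001]
force: [0.5, 0.8, -0.3]
width: 0.215
gripper_force: 0.0
```

Request:
move_arm:
  series:
    - [0, 0, 0, 0, 0, 0]
    - [0, 0, 0, 0, 0, 0]
    - [0, 0, 0, 0, 0, 0]

```text
clock: 12.7
position: [0.5975, 0.2213, 0.1067]
ee_rot: [-2.088, -2.347, 0.002]
force: [-5.3, -1.2, 4.1]
width: 0.147
gripper_force: 50.0
```

Request:
move_arm:
  series:
    - [0, 0, 0.004, 0, 0, 0]
    - [0, 0, 0.008, 0, 0, 0]
    - [0, 0, 0.012, 0, 0, 0]
    - [0, 0, 0.016, 0, 0, 0]
    - [0, 0, 0.02, 0, 0, 0]

```text
clock: 13.2
position: [0.5983, 0.2212, 0.1219]
ee_rot: [2.089, 2.347, -0.0]
force: [-0.4, -0.6, -7.7]
width: 0.15
gripper_force: 50.0
```

```bash
python3 - <<'E'
from h import *
s=readout.observe();print({k:np.round(s[k],3) for k in('clock','position','ee_rot','force','ft_torque','width','gripper_force')})
E
```

```text
{'clock': np.float64(13.2), 'position': array([0.598, 0.221, 0.122]), 'ee_rot': array([ 2.089,  2.347, -0.   ]), 'force': array([-0.388, -0.587, -7.671]), 'ft_torque': array([-0.077, -0.152, -0.004]), 'width': np.float64(0.15), 'gripper_force': np.float64(49.998)}
```

Request:
move_arm:
  series:
    - [0, 0, 0.008, 0, 0, 0]
    - [0, 0, 0.022, 0, 0, 0]
    - [0, 0, 0.038, 0, 0, 0]
    - [0, 0, 0.054, 0, 0, 0]
    - [0, 0, 0.07, 0, 0, 0]

```text
clock: 13.7
position: [0.5984, 0.2214, 0.1758]
ee_rot: [2.088, 2.347, 0.001]
force: [-0.2, -0.1, -6.8]
width: 0.147
gripper_force: 50.0
```

Request:
move_arm:
  series:
    - [0, 0, 0.016, 0, 0, 0]
    - [0, 0, 0.032, 0, 0, 0]
    - [0, 0, 0.048, 0, 0, 0]
    - [0, 0, 0.06, 0, 0, 0]
    - [0, 0, 0.067, 0, 0, 0]

```text
clock: 14.2
position: [0.5985, 0.2215, 0.2256]
ee_rot: [2.088, 2.347, 0.002]
force: [1.2, 0.4, -7.1]
width: 0.151
gripper_force: 50.0
```

Request:
move_arm:
  series:
    - [0, 0, 0, 0, 0, 0]
    - [0, 0, 0, 0, 0, 0]
    - [0, 0, 0, 0, 0, 0]
    - [0, 0, 0, 0, 0, 0]
    - [0, 0, 0, 0, 0, 0]

```text
clock: 14.7
position: [0.598, 0.2212, 0.2241]
ee_rot: [-2.088, -2.347, 0.001]
force: [-0.1, 0.3, -7.1]
width: 0.146
gripper_force: 50.0
```

```bash
python3 - <<'E'
from h import *
im,d,c,T=cam('wrist');P=pts(d,c,T)
s=readout.observe();print({k:np.round(s[k],3) for k in('clock','position','force','ft_torque','width')})
q=P[np.isfinite(P[...,2])]
b=q[(abs(q[:,2]-.162)<.012)&(abs(q[:,0]-.597)<.085)&(abs(q[:,1]-.225)<.09)]
for _ in range(4):
    A=np.c_[b[:,:2],np.ones(len(b))];k=np.linalg.lstsq(A,b[:,2],rcond=None)[0];r=abs(b[:,2]-A@k);b=b[r<max(.003,1.5*np.median(r))]
print('block top plane slopes',k[:2].round(4),'z',(k@[.598,.222,1]).round(4),len(b))
im2,_,_,_=cam('scene')
save('end',np.hstack([cv2.resize(im[40:320,180:460],(400,400)),cv2.resize(im2[180:320,260:400],(400,400))]))
E
```

```text
{'clock': np.float64(14.75), 'position': array([0.598, 0.221, 0.224]), 'force': array([ 0.169, -0.845, -7.092]), 'ft_torque': array([-0.004, -0.149,  0.003]), 'width': np.float64(0.147)}
block top plane slopes [-0.002  -0.0009] z 0.1611 11653
```

View pics/end.png

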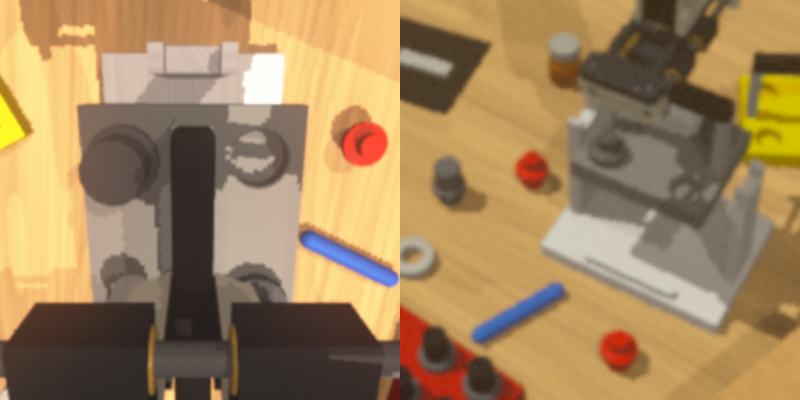

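The carrier is held level (slopes ≤0.002) with its underside at about 0.139. The tools are standing in their pockets at (118,165), (125,275) and (255,285) of the left half. The bar is still on the mat. I'll hand in.

```bash
python3 -c "
from cell import ticket
print(ticket.sign_off())"
```

```text
the job is handed in; nothing more can be done
None
```

I handed the job in at about 15 s: the bar lies flat and lengthwise in the middle of the mat, and the carrier is held level about 12 cm above the dock plate with its three tools in their pockets; no verdict came back.

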